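# Empty the tilt-out bin and lock it shut

## Task

Pull the white tilt-out bin forward by its bail handle as far as its stop so that all four capacitors roll out into the catch tray, then swing the empty bin fully shut. Lock it there: fetch the lock rod that lies half under the oscilloscope's riser shelf and push it, from the outer side, through the three lined-up lugs until its flat grip is up against the outer lug, then let go. Leave the other things on the bench where they are.

Things in the scene. Friction and masses are not known exactly. Their poses are not given: they have to be found in the camera images.
- stand: Fixed aluminium stand of the bin with a grey catch tray. Origin on the bench below the middle of the pivot. -x is its front, the way the bin tips (about world +y); y along the pivot. Tray: x -205 to -25, y +-75 mm, floor 4, walls 46 mm high. Cheeks at y +-68 mm, 115 mm high at the pivot, 70 behind it; back sheet at x 113, 100 high; lug post x 108 to 116, y -62 to -18, 176 mm high.
- bin (a joint): Angle (rad) of the white bin. 0 = shut (rests there by weight), grows as its top comes forward, stop at 1.396. Turns easily (0.35 kg, about 2 N at the handle); past half way it tips to the stop and stays. 104 mm wide, floor 70 mm deep, back wall 75 mm; the front wall slopes out at 45 degrees and becomes the chute: parts start to roll at about 0.8 rad and are out within a second at the stop.
- pivot (a point): Middle of the bin's pivot axis, 95 mm above the bench; the axis runs along the stand's y.
- bail (a point): Middle of the bin's bail handle, a steel bar 10 mm thick, 100 mm long, parallel to the pivot and 146 mm from it. In the stand's frame x 90, z 210 mm when shut, up over 241 mm to about x -98, z 204 mm at the stop. Always the highest part of the bin, about 40 mm clear of its walls; can be pinched or hooked from above and turns between the fingers.
- lug_mouth (a point): Centre of the hole on the outer face of the outer lug (stand's x 82, y -56, z 157 mm). Three lugs 28 mm square, 8 mm thick, 4 mm apart stand in a row along the stand's y (stand, bin, stand), ending 32 mm inward; 14 mm through holes, lined up only when the bin is shut. The rod goes in along the stand's +y; the space outside (its -y side) is free.
- rod: Loose lock rod, 130 mm, about 70 g: dark steel shank 10 mm thick, 80 mm long, last 6 mm tapered; flat black grip 50 long, 24 wide, 10 mm thick. Lies flat, grip under the riser shelf, about 60 mm of shank sticking out. Origin where shank meets grip, on the underside, 5 mm below the axis; x along the rod to the tip, z normal to the flat of the grip.
- rod_shoulder (a point): Point on the rod's axis at the face of the grip where the shank begins. It ends at lug_mouth.
- rod_tip (a point): Point on the rod's axis at the tapered tip, 80 mm from the shoulder.
- riser: Fixed grey riser shelf with an oscilloscope. Origin on the bench below the middle of its front edge; -x is its front (about world +y). Board 360 mm along y, 260 mm deep, underside 50 and top 62 mm above the bench, open below at the front. The oscilloscope stands 130 mm behind the front edge, 310 mm wide, top 204 mm above the bench.
- cap1: Can capacitor, black cylinder 22 mm in diameter, 36 mm long, 25 g, lying in the bin at the start. Origin on its side surface: 11 mm from its axis, at mid-length; x along the cylinder.
- cap2: Can capacitor, black cylinder 22 mm in diameter, 36 mm long, 25 g, lying in the bin at the start. Origin on its side surface: 11 mm from its axis, at mid-length; x along the cylinder.
- cap3: Can capacitor, black cylinder 22 mm in diameter, 36 mm long, 25 g, lying in the bin at the start. Origin on its side surface: 11 mm from its axis, at mid-length; x along the cylinder.
- cap4: Can capacitor, black cylinder 22 mm in diameter, 36 mm long, 25 g, lying in the bin at the start. Origin on its side surface: 11 mm from its axis, at mid-length; x along the cylinder.
- multimeter: Bystander, loose: black multimeter 150 x 75 x 34 mm. Origin under its centre.
- main_board: Bystander, loose: green circuit board 140 x 65 x 14 mm. Origin under its centre.
- module_a: Bystander, loose: small orange-red circuit module 48 x 38 x 15 mm. Origin under its centre.
- module_b: Bystander, loose: small orange-red circuit module, the same as module_a. Origin under its centre.
- screwdriver: Bystander, loose: screwdriver 170 mm long, lying. Origin under its middle.
There are look-alikes about, which are no part of the job. Leave any green or red look-alike of the cap1 alone.

How it is judged:
By the outcome, as a careful person would: the job done as asked, in the order asked, and still so for the second after the job is handed in, with the robot touching nothing.
It also fails if it takes over 72 s, if anything falls off the work surface, if the arm or the gripper's body presses on something with over 40 N, if the wrist force passes 120 N, or if a joint passes its speed limit or range.

## Robot

A 6-joint arm with a two-finger parallel gripper is mounted at the origin on the work surface. World frame = base frame: x ahead of the robot, y to its left, z up, the work surface at z = 0. Lengths are in mm, angles in rad, forces in N, time in s.
With the tool pointing down it reaches from about 350 to 775 mm from the base axis. Payload 7.3 kg.
Tool frame: the origin (TCP) lies between the finger pads; the fingertips stand 25 mm ahead of it and the grasp point (between the pads) lies 6 mm ahead of it; z points along the fingers, y is the line along which they close (so a half turn about z gives the same grasp; the last joint's range is limited). The gripper opens to 92 mm and grips with 3 to 60 N. Pads are 19 mm wide; open, the fingers measure 130 mm over their backs; the gripper's body (75 mm by 190 mm) begins 47 mm behind the grasp point.
Start: joints at [0.957, 0.342, 1.524, -0, 1.275, -0.146], TCP at [236.723, 468.62, 251.741] pointing down, gripper open.
Joint ranges: [-2.53, 2.53], [-0.77, 2.02], [0.04, 2.7], [-1, 4.14], [0.28, 2.66], [-3.11, 3.11]. Speed limits (rad/s): [2.57, 2.57, 3.14, 3.14, 3.14, 3.14].

## Interface

Orientations are given as [roll, pitch, yaw] about the fixed x, y, z axes, in that order (R = Rz(yaw) Ry(pitch) Rx(roll)).
In Python, from plant import bot gives the robot as it stands.
- The arm moves only by the tool play_rows, never from a script. Its argument "commands" is a list of rows, each an object of numbers: "x", "y", "z": the shift along the tool's x, y, z in m; "twist": the turn about the tool's z in degrees. In form: [{"x": .., "y": .., "z": .., "twist": ..}, ...]. A call has exactly 8 rows; each row is the pose to reach, as a shift and turn from the pose commanded when the call began, along the tool's axes at that moment; what a row does not reach only later rows make up. A row lasts 1/10 s, in which the tool goes at most 50 mm and 8.59 degrees, less where a joint would pass 70% of its speed; a pose out of reach is approached as far as the arm can. A call with a gripper value outside its range is refused whole. "jaw" is the closure, from 0 (fully open) to 1 (shut), set as the call begins (left out, the last holds). The fingers move at their own pace and stop on an object; the grip force is fixed at half the most. Time passes only in rows, so rows that repeat a pose let the fingers close, or fill a call up. It gives the time, the measured TCP pose, the force, the opening and the grip force at its end, in the units of the state.
- bot.get_obs(): the state, without advancing time (a new reading comes with each control period).
- bot.capture(name): name is "scene" or "top"; returns a dict with "pixels" (400x640x3 uint8, red, green, blue), "fx", "fy", "cx", "cy" (pixels), "eye" and "rotation" of the camera in the world. Camera axes: x right, y down, z forward; pixel columns grow to the right and rows downward; lengths in mm; the calibration is good to about 2 mm. A picture is of the moment at which its call begins. There is no depth.
- bot.close_job(): hands the job in; it is judged then, once.
The state is a dict: "time": time; "joint_positions": joint angles; "dq": joint speeds; "tau": joint torques, N m; "tool_pos": TCP position; "tcp_rot": TCP orientation; "contact_force": force on the tool from outside, world axes, zero at the start; "moment": the same for the moment, N m; "grip_width": finger opening in mm; "finger_force": force on a finger pad.
Only numpy, scipy, OpenCV 4.12 (cv2) and the standard library are available. Lean on these libraries where they do the work, as an engineer would, in place of code of your own. Each camera call takes 0.05 s, during which the arm holds its last target. There are 200 camera calls.

## Working session

There is one attempt and no reset: what is moved stays moved. The work goes in short steps, Python scripts to look and compute and a tool call to move; the robot and the scene stay as the last step left them, time stands still between calls to the robot, and variables do not carry over. Pictures are saved under pics/ and viewed, at most 10 in all, crops included, and the job is handed in when it is done.

Besides the shell and the picture viewer there is one more tool, called after ">>>" in YAML: its name, and indented under it one key for each argument. play_rows: Moves the arm, as the interface text tells. Its arguments: {"type":"object","properties":{"commands":{"type":"array"},"jaw":{"type":"number"}},"required":["commands"]}

```bash
ls; mkdir -p pics; python3 - <<'E'
from plant import bot
import cv2,pickle
o=bot.get_obs();print({k:o[k] for k in('time','tool_pos','tcp_rot','grip_width')})
for n in('scene','top'):
    c=bot.capture(n);pickle.dump(c,open(f'pics/{n}0.pkl','wb'))
    print(n,c['fx'],c['fy'],c['cx'],c['cy'],c['eye'],c['rotation'])
    cv2.imwrite(f'pics/{n}0.png',c['pixels'][:,:,::-1])
E
```

```text
pics
{'time': 0.0, 'tool_pos': array([236.48663257, 468.31984942, 251.04711644]), 'tcp_rot': array([-3.14009393e+00, -2.27385286e-04,  2.67383576e+00]), 'grip_width': 91.32145076185157}
scene 442.02321821449556 442.02321821449556 322.09384773189316 196.17383411635765 [1015.98186961 -800.09692405  946.69537417] [-2.26510724e+00  1.19405422e-03  5.20004764e-01]
top 421.57554718434733 421.57554718434733 313.4964046690786 201.67677253887499 [ 425.813299     14.05626908 1112.70525632] [-3.01109905  0.01516567 -1.54962413]
```

View pics/scene0.png

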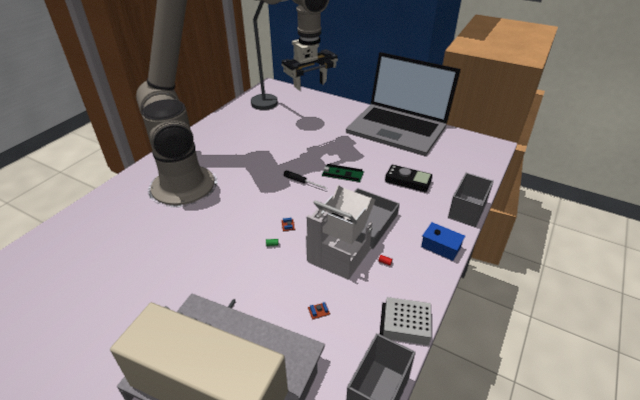

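View pics/top0.png

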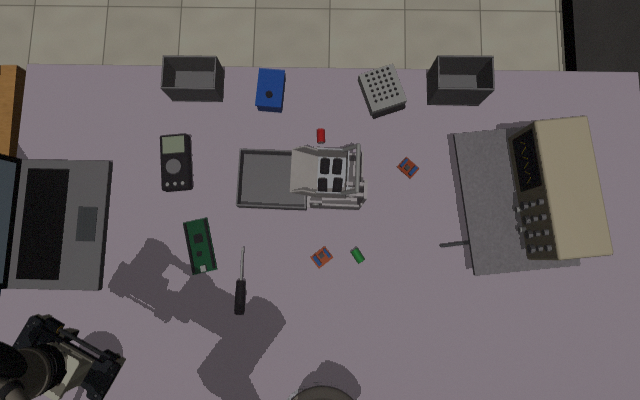

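```bash
cat > h.py <<'E'
import numpy as np,cv2,pickle
from scipy.spatial.transform import Rotation as R
from scipy.optimize import least_squares
def proj(c,P):
    p=(np.atleast_2d(P)-c['eye'])@R.from_euler('xyz',c['rotation']).as_matrix()
    return np.c_[c['cx']+c['fx']*p[:,0]/p[:,2],c['cy']+c['fy']*p[:,1]/p[:,2]]
def ray(c,uv,z):
    d=R.from_euler('xyz',c['rotation']).as_matrix()@[(uv[0]-c['cx'])/c['fx'],(uv[1]-c['cy'])/c['fy'],1]
    return c['eye']+d*(z-c['eye'][2])/d[2]
def tf(q,P): # q=x,y,yaw
    return R.from_euler('z',q[2]).apply(np.atleast_2d(P))+[q[0],q[1],0]
def crop(c,x0,x1,y0,y1,s): return cv2.resize(c['pixels'][y0:y1,x0:x1,::-1],None,fx=s,fy=s,interpolation=cv2.INTER_CUBIC)
def load(n): return pickle.load(open(f'pics/{n}.pkl','rb'))
def shot(bot,n,name):
    c=bot.capture(n);pickle.dump(c,open(f'pics/{name}.pkl','wb'));return c
E
python3 - <<'E'
from h import *
t=load('top0');s=load('scene0')
for uv,z in [((239,149),46),((237,207),46),((440,244),5),((468,242),5),((455,133),62),((473,272),62)]: print(uv,ray(t,uv,z).round())
print(proj(t,[0,0,0]),proj(s,[0,0,0]))
M=np.zeros((590,800,3),np.uint8)
a=crop(t,230,370,140,214,4);M[:a.shape[0],:a.shape[1]]=a
b=crop(s,300,404,180,276,3);M[300:300+b.shape[0],:b.shape[1]]=b[:290]
d=crop(t,435,485,225,265,6);M[300:540,320:620]=d
e=crop(s,215,255,285,325,4);M[300:460,635:795]=e
cv2.imwrite('pics/m1.png',M)
E
```

```text
(239, 149) [700. 230.  46.]
(237, 207) [548. 228.  46.]
(440, 244) [ 466. -298.    5.]
(468, 242) [ 473. -370.    5.]
(455, 133) [ 747. -325.   62.]
(473, 272) [ 397. -361.   62.]
[[322.31421073 429.91022537]] [[182.340292   184.79752609]]
```

View pics/m1.png

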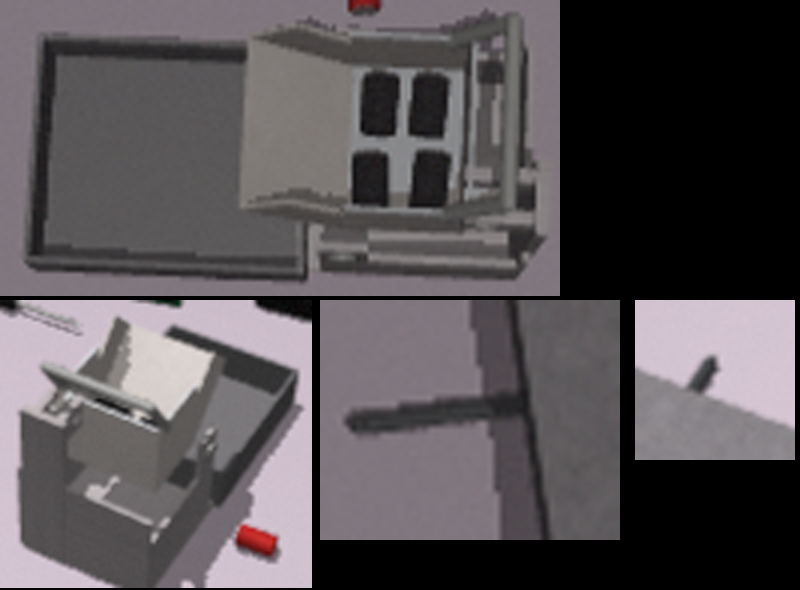

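```bash
python3 - <<'E'
from h import *
t=load('top0');s=load('scene0')
T=lambda a,b:(230+a/4,140+b/4); S=lambda a,b:(300+a/3,180+(b-300)/3)
C=[(t,(-205,75,46),T(38,34)),(t,(-205,-75,46),T(27,262)),(t,(-25,-75,0),T(303,279)),
(t,(90,50,210),T(514,16)),(t,(90,-50,210),T(511,210)),
(s,(-205,75,46),S(297,371)),(s,(90,-50,210),S(42,368)),(s,(90,50,210),S(163,415)),(s,(116,-62,176),S(22,411)),(s,(116,-18,176),S(68,425))]
f=lambda q:np.concatenate([(proj(c,tf(q,P))[0]-uv) for c,P,uv in C])
r=least_squares(f,[624,25,-np.pi/2],loss='soft_l1',x_scale=[10,10,.1]);q=r.x
print(q,f(q).reshape(-1,2).round(1))
np.save('stand.npy',q)
for n,p in dict(pivot=(0,0,95),bail=(90,0,210),stop=(-98,0,204),mouth=(82,-56,157)).items(): print(n,tf(q,p)[0].round(1))
def box(x0,x1,y0,y1,z0,z1):
    P=np.array([(x,y,z) for x in(x0,x1) for y in(y0,y1) for z in(z0,z1)]);
    return [(P[i],P[j]) for i in range(8) for j in range(i+1,8) if (P[i]!=P[j]).sum()==1]
L=box(-205,-25,-75,75,0,46)+box(108,116,-62,-18,0,176)+box(68,96,-56,-48,143,171)+[((90,-50,210),(90,50,210))]
M=np.zeros((600,800,3),np.uint8)
def ov(c,x0,x1,y0,y1,k):
    a=crop(c,x0,x1,y0,y1,k)
    for A,B in L:
        p=((proj(c,tf(q,[A,B]))-[x0,y0]+.5)*k).astype(int);cv2.line(a,tuple(map(int,p[0])),tuple(map(int,p[1])),(0,255,255),1)
    return a
a=ov(t,230,370,140,212,4);M[:a.shape[0],:a.shape[1]]=a
b=ov(s,300,404,180,278,3);M[300:300+b.shape[0],:b.shape[1]]=b
e=ov(t,335,371,174,209,8)[:,:];M[300:580,330:618]=e
e=ov(s,303,333,205,235,6);M[300:480,620:800]=e
cv2.imwrite('pics/m2.png',M)
# rod: line in top picture, z=5
D=lambda a,b:(435+a/6,225+(b-300)/6)
# axis points (tip, near edge)
tip=ray(t,D(347-320,422),5);ed=ray(t,D(520-320,404),5);print('rod',tip,ed,np.degrees(np.arctan2(*(tip-ed)[[1,0]])),np.linalg.norm(tip-ed))
E2=lambda a,b:(215+(a-635)/4,285+(b-300)/4)
print('scene tip',ray(s,E2(713,358),5),ray(s,E2(695,388),5))
print('riser edge',ray(t,(455,133),62),ray(t,D(548-320,540),62), ray(t,D(522-320,400),62))
E
```

```text
[624.84062466  25.09739186  -1.5816392 ] [[-0.2 -0.3]
 [-0.7 -0.1]
 [ 1.2 -0.2]
 [-0.2 -0.1]
 [-0.3 -3.7]
 [-0.1 -0.9]
 [ 1.4  0.2]
 [-4.3 -2.2]
 [-1.  -0. ]
 [-1.7  1.2]]
pivot [624.8  25.1  95. ]
bail [623.9 -64.9 210. ]
stop [625.9 123.1 204. ]
mouth [568.  -56.3 157. ]
rod [ 462.51739829 -296.47281753    5.        ] [ 471.84259435 -371.31222349    5.        ] 97.10260487449224 75.41814082491288
scene tip [ 463.84072781 -296.45459778    5.        ] [ 468.57525181 -320.7301471     5.        ]
riser edge [ 747.26077347 -324.93336113   62.        ] [ 414.32422863 -361.39957205   62.        ] [ 471.13177393 -352.34373689   62.        ]
```

View pics/m2.png

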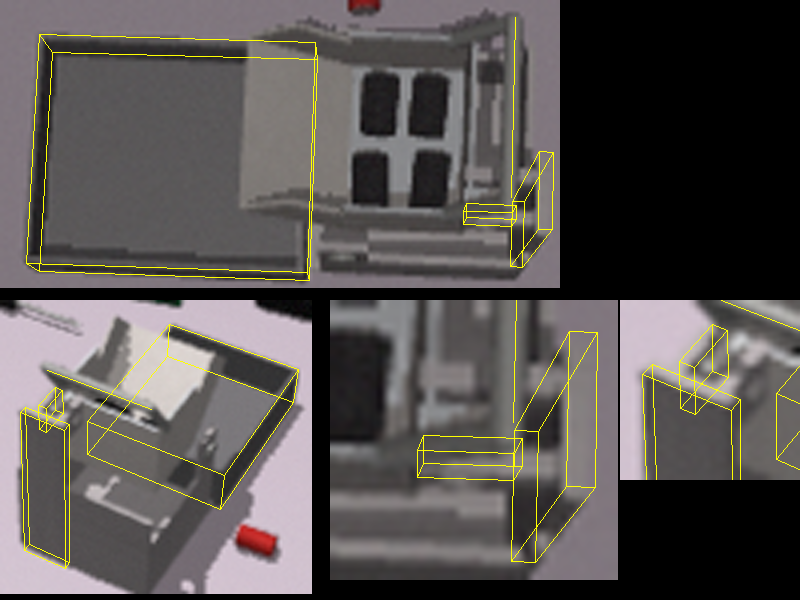

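The overlays show the stand within about 2 px, with the bail at top pixel (358, 144–191) and the lug post at (362, 185).

Possible mix-ups:
- **Capacitors:** the black ones are in the bin at (325–337, 165–185). The green one at (358, 255) and the red one at (321, 135) are look-alikes.
- **Rod:** the shank is at (440–468, 243). The screwdriver at (240, 280) is not it.
- **Bin:** the white bin is at (325, 175). The dark boxes at (193, 78) and (460, 80) are not it.

The m1 crop confirmed these choices, so I'm moving to the bail.

>>> play_rows:
  commands:
    - {"x": -0.018, "y": -0.009, "z": -0.01, "twist": -2}
    - {"x": -0.058, "y": -0.03, "z": -0.02, "twist": -5}
    - {"x": -0.102, "y": -0.053, "z": -0.035, "twist": -8}
    - {"x": -0.147, "y": -0.075, "z": -0.05, "twist": -11}
    - {"x": -0.191, "y": -0.098, "z": -0.05, "twist": -15}
    - {"x": -0.236, "y": -0.121, "z": -0.05, "twist": -19}
    - {"x": -0.28, "y": -0.144, "z": -0.05, "twist": -23}
    - {"x": -0.307, "y": -0.158, "z": -0.05, "twist": -26.8}
  jaw: 0.3

```text
time: 0.9
tool_pos: [440.7, 186.5, 301.5]
tcp_rot: [-3.141, -0.0, -3.141]
contact_force: [-0.7, 0.3, 0.2]
grip_width: 64.2
finger_force: 0.0
```

```bash
cat >> h.py <<'E'
def go(bot,*targets):
    o=bot.get_obs();p=o['tool_pos'];y=o['tcp_rot'][2]
    print('t',round(o['time'],2),'tcp',p.round(1),'yaw',np.degrees(y).round(2),'F',o['contact_force'].round(1),'w',round(o['grip_width'],1),'gf',round(o['finger_force'],1),'q6',o['joint_positions'][5].round(2))
    X=np.array([np.cos(y),np.sin(y),0]);Y=np.array([np.sin(y),-np.cos(y),0])
    for g in targets:
        d=np.array(g[:3])-p
        print('  ',g,'-> x %.4f y %.4f z %.4f tw %.2f'%(d@X/1e3,d@Y/1e3,-d[2]/1e3,-((g[3]-np.degrees(y)+180)%360-180)))
E
python3 -c "
from h import *;from plant import bot
go(bot,(624,-64,300,179.4),(624,-64,224,179.4))"
```

```text
t 0.9 tcp [440.7 186.5 301.5] yaw -179.94 F [-0.7  0.3  0.2] w 64.2 gf 0.0 q6 -1.33
   (624, -64, 300, 179.4) -> x -0.1831 y -0.2507 z 0.0015 tw 0.66
   (624, -64, 224, 179.4) -> x -0.1831 y -0.2507 z 0.0775 tw 0.66
```

>>> play_rows:
  commands:
    - {"x": -0.015, "y": -0.02, "z": 0, "twist": 0}
    - {"x": -0.04, "y": -0.055, "z": 0, "twist": 0}
    - {"x": -0.069, "y": -0.095, "z": 0, "twist": 0.6}
    - {"x": -0.098, "y": -0.135, "z": 0, "twist": 0.6}
    - {"x": -0.127, "y": -0.174, "z": 0, "twist": 0.6}
    - {"x": -0.154, "y": -0.21, "z": 0, "twist": 0.6}
    - {"x": -0.174, "y": -0.238, "z": 0, "twist": 0.6}
    - {"x": -0.183, "y": -0.251, "z": 0.0, "twist": 0.6}

```text
time: 1.7
tool_pos: [623.5, -64.9, 300.3]
tcp_rot: [-3.141, -0.001, 3.128]
contact_force: [0.2, 0.2, -0.1]
grip_width: 64.6
finger_force: 0.0
```

```bash
python3 - <<'E'
from h import *;from plant import bot
go(bot,(624,-64,222,179.4))
q=np.load('stand.npy');t=shot(bot,'top','t1');s=shot(bot,'scene','s1')
p=bot.get_obs()['tool_pos']
M=np.zeros((360,800,3),np.uint8)
M[:360,:400]=crop(t,310,410,140,230,4);M[:360,400:]=crop(s,280,380,165,255,4)
cv2.imwrite('pics/m3.png',M)
E
```

```text
t 1.7 tcp [623.5 -64.9 300.3] yaw 179.24 F [ 0.2  0.2 -0.1] w 64.6 gf 0.0 q6 -1.78
   (624, -64, 222, 179.4) -> x -0.0005 y 0.0009 z 0.0783 tw -0.16
```

View pics/m3.png

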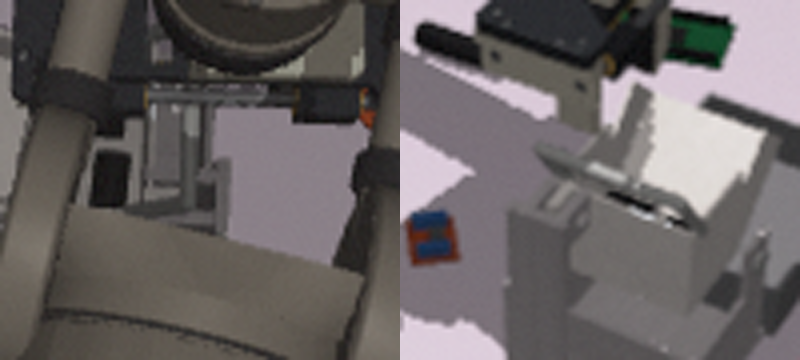

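>>> play_rows:
  commands:
    - {"x": 0, "y": 0.0, "z": 0.01, "twist": 0}
    - {"x": 0, "y": 0.0, "z": 0.03, "twist": 0}
    - {"x": 0, "y": 0, "z": 0.05, "twist": 0}
    - {"x": 0, "y": 0, "z": 0.065, "twist": 0}
    - {"x": 0, "y": 0, "z": 0.073, "twist": 0}
    - {"x": 0, "y": 0, "z": 0.077, "twist": 0}
    - {"x": 0, "y": 0, "z": 0.077, "twist": 0}
    - {"x": 0, "y": 0, "z": 0.077, "twist": 0}

```text
time: 2.6
tool_pos: [622.7, -61.6, 225.5]
tcp_rot: [-3.141, 0.001, 3.131]
contact_force: [-0.3, 0.3, 0.0]
grip_width: 64.7
finger_force: 0.0
```

>>> play_rows:
  commands:
    - {"x": 0, "y": 0, "z": 0, "twist": 0}
    - {"x": 0, "y": 0, "z": 0, "twist": 0}
    - {"x": 0, "y": 0, "z": 0, "twist": 0}
    - {"x": 0, "y": 0, "z": 0, "twist": 0}
    - {"x": 0, "y": 0, "z": 0, "twist": 0}
    - {"x": 0, "y": 0, "z": 0, "twist": 0}
    - {"x": 0, "y": 0, "z": 0, "twist": 0}
    - {"x": 0, "y": 0, "z": 0, "twist": 0}
  jaw: 1

```text
time: 3.4
tool_pos: [622.6, -62.4, 225.0]
tcp_rot: [-3.141, 0.001, 3.131]
contact_force: [0.3, -1.9, 1.1]
grip_width: 8.9
finger_force: 30.0
```

>>> play_rows:
  commands:
    - {"x": 0, "y": 0.0041, "z": -0.003, "twist": 0}
    - {"x": 0, "y": 0.0125, "z": -0.0087, "twist": 0}
    - {"x": 0, "y": 0.0236, "z": -0.015, "twist": 0}
    - {"x": 0, "y": 0.0352, "z": -0.0203, "twist": 0}
    - {"x": 0, "y": 0.0496, "z": -0.0253, "twist": 0}
    - {"x": 0, "y": 0.0645, "z": -0.0288, "twist": 0}
    - {"x": 0, "y": 0.0797, "z": -0.0306, "twist": 0}
    - {"x": 0, "y": 0.095, "z": -0.0309, "twist": 0}

```text
time: 4.2
tool_pos: [624.6, 35.0, 256.9]
tcp_rot: [3.141, 0.004, 3.132]
contact_force: [7.0, -2.5, 0.1]
grip_width: 9.0
finger_force: 30.0
```

>>> play_rows:
  commands:
    - {"x": 0, "y": 0.0152, "z": 0.0013, "twist": 0}
    - {"x": 0, "y": 0.0302, "z": 0.0042, "twist": 0}
    - {"x": 0, "y": 0.0448, "z": 0.0087, "twist": 0}
    - {"x": 0, "y": 0.0589, "z": 0.0146, "twist": 0}
    - {"x": 0, "y": 0.0723, "z": 0.022, "twist": 0}
    - {"x": 0, "y": 0.0828, "z": 0.0292, "twist": 0}
    - {"x": 0, "y": 0.0895, "z": 0.0345, "twist": 0}
    - {"x": 0, "y": 0.0915, "z": 0.036, "twist": 0}

```text
time: 5.0
tool_pos: [626.2, 123.7, 222.1]
tcp_rot: [-3.137, 0.006, 3.132]
contact_force: [3.5, -16.1, 15.6]
grip_width: 9.0
finger_force: 30.0
```

>>> play_rows:
  commands:
    - {"x": 0, "y": 0, "z": 0, "twist": 0}
    - {"x": 0, "y": 0, "z": 0, "twist": 0}
    - {"x": 0, "y": 0, "z": 0, "twist": 0}
    - {"x": 0, "y": 0, "z": 0, "twist": 0}
    - {"x": 0, "y": 0, "z": 0, "twist": 0}
    - {"x": 0, "y": 0, "z": 0, "twist": 0}
    - {"x": 0, "y": 0, "z": 0, "twist": 0}
    - {"x": 0, "y": 0, "z": 0, "twist": 0}

```text
time: 5.8
tool_pos: [626.1, 123.5, 222.2]
tcp_rot: [-3.139, 0.006, 3.131]
contact_force: [5.5, -10.0, 8.0]
grip_width: 8.9
finger_force: 30.0
```

>>> play_rows:
  commands:
    - {"x": 0, "y": 0, "z": 0, "twist": 0}
    - {"x": 0, "y": 0, "z": 0, "twist": 0}
    - {"x": 0, "y": 0, "z": 0, "twist": 0}
    - {"x": 0, "y": 0, "z": 0, "twist": 0}
    - {"x": 0, "y": 0, "z": 0, "twist": 0}
    - {"x": 0, "y": 0, "z": 0, "twist": 0}
    - {"x": 0, "y": 0, "z": 0, "twist": 0}
    - {"x": 0, "y": 0, "z": 0, "twist": 0}

```text
time: 6.6
tool_pos: [626.2, 123.5, 222.2]
tcp_rot: [-3.139, 0.006, 3.131]
contact_force: [6.0, -10.4, 7.5]
grip_width: 8.7
finger_force: 30.0
```

```bash
python3 - <<'E'
from h import *;from plant import bot
t=shot(bot,'top','t2');s=shot(bot,'scene','s2');go(bot)
M=np.zeros((400,800,3),np.uint8)
M[:400,:400]=crop(t,230,330,130,230,4);M[:400,400:]=crop(s,315,415,165,265,4)
cv2.imwrite('pics/m4.png',M)
E
```

```text
t 6.7 tcp [626.1 123.6 222.2] yaw 179.38 F [ 5.5 -9.4  7.5] w 8.9 gf 30.0 q6 -1.48
```

View pics/m4.png

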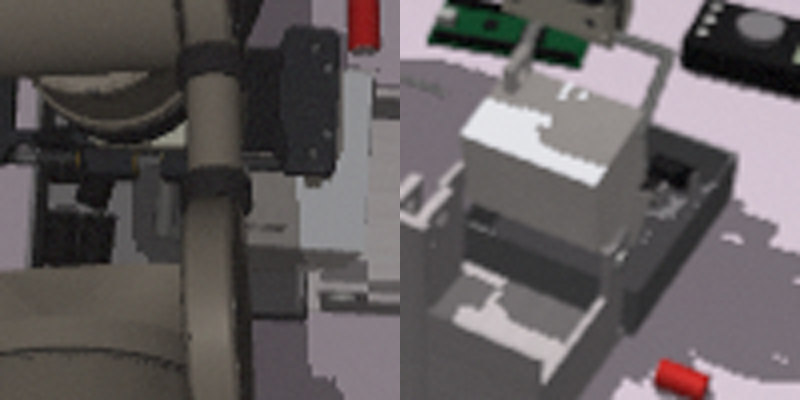

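The bin is at its stop and black capacitors are lying in the tray at top-crop (75, 240) and (95, 190). I'm swinging the bin back now and will check it is empty afterwards.

>>> play_rows:
  commands:
    - {"x": 0, "y": -0.0087, "z": -0.0068, "twist": 0}
    - {"x": 0, "y": -0.0192, "z": -0.014, "twist": 0}
    - {"x": 0, "y": -0.0326, "z": -0.0214, "twist": 0}
    - {"x": 0, "y": -0.0467, "z": -0.0273, "twist": 0}
    - {"x": 0, "y": -0.0613, "z": -0.0318, "twist": 0}
    - {"x": 0, "y": -0.0763, "z": -0.0347, "twist": 0}
    - {"x": 0, "y": -0.0915, "z": -0.036, "twist": 0}
    - {"x": 0, "y": -0.1068, "z": -0.0357, "twist": 0}

```text
time: 7.5
tool_pos: [623.5, 20.3, 257.9]
tcp_rot: [3.139, 0.003, 3.133]
contact_force: [0.7, 1.4, 6.6]
grip_width: 9.2
finger_force: 30.0
```

>>> play_rows:
  commands:
    - {"x": 0, "y": -0.0152, "z": 0.0018, "twist": 0}
    - {"x": 0, "y": -0.0301, "z": 0.0053, "twist": 0}
    - {"x": 0, "y": -0.0421, "z": 0.0093, "twist": 0}
    - {"x": 0, "y": -0.0538, "z": 0.0144, "twist": 0}
    - {"x": 0, "y": -0.0628, "z": 0.0192, "twist": 0}
    - {"x": 0, "y": -0.0693, "z": 0.0232, "twist": 0}
    - {"x": 0, "y": -0.0756, "z": 0.0276, "twist": 0}
    - {"x": 0, "y": -0.0797, "z": 0.0306, "twist": 0}

```text
time: 8.3
tool_pos: [621.7, -61.5, 226.0]
tcp_rot: [-3.141, -0.001, 3.131]
contact_force: [-3.8, -4.5, 7.4]
grip_width: 9.0
finger_force: 30.0
```

>>> play_rows:
  commands:
    - {"x": 0, "y": -0.0005, "z": 0.0003, "twist": 0}
    - {"x": 0, "y": -0.001, "z": 0.0007, "twist": 0}
    - {"x": 0, "y": -0.0015, "z": 0.001, "twist": 0}
    - {"x": 0, "y": -0.002, "z": 0.0015, "twist": 0}
    - {"x": 0, "y": -0.0025, "z": 0.002, "twist": 0}
    - {"x": 0, "y": -0.003, "z": 0.0025, "twist": 0}
    - {"x": 0, "y": -0.003, "z": 0.0025, "twist": 0}
    - {"x": 0, "y": -0.003, "z": 0.0025, "twist": 0}

```text
time: 9.1
tool_pos: [621.7, -64.2, 223.9]
tcp_rot: [-3.141, -0.001, 3.131]
contact_force: [-4.5, -5.7, 8.9]
grip_width: 9.2
finger_force: 30.0
```

>>> play_rows:
  commands:
    - {"x": 0, "y": -0.0005, "z": 0, "twist": 0}
    - {"x": 0, "y": -0.001, "z": 0, "twist": 0}
    - {"x": 0, "y": -0.0015, "z": 0, "twist": 0}
    - {"x": 0, "y": -0.002, "z": 0, "twist": 0}
    - {"x": 0, "y": -0.002, "z": 0, "twist": 0}
    - {"x": 0, "y": -0.002, "z": 0, "twist": 0}
    - {"x": 0, "y": -0.002, "z": 0, "twist": 0}
    - {"x": 0, "y": -0.002, "z": 0, "twist": 0}

```text
time: 9.9
tool_pos: [621.7, -64.3, 223.9]
tcp_rot: [3.139, -0.001, 3.132]
contact_force: [-3.4, 1.1, 9.3]
grip_width: 9.0
finger_force: 30.0
```

The bin is against its shut stop: a 2 mm command gave no motion and the force rose. That puts the bail at y ≈ -64.3, which agrees with the vision fit to within 0.6 mm. Now I'm releasing it and lifting.

>>> play_rows:
  commands:
    - {"x": 0, "y": 0, "z": 0, "twist": 0}
    - {"x": 0, "y": 0, "z": 0, "twist": 0}
    - {"x": 0, "y": 0, "z": 0, "twist": 0}
    - {"x": 0, "y": 0, "z": 0, "twist": 0}
    - {"x": 0, "y": 0, "z": 0, "twist": 0}
    - {"x": 0, "y": 0, "z": -0.02, "twist": 0}
    - {"x": 0, "y": 0, "z": -0.05, "twist": 0}
    - {"x": 0, "y": 0, "z": -0.085, "twist": 0}
  jaw: 0.4

```text
time: 10.7
tool_pos: [621.9, -66.8, 307.0]
tcp_rot: [3.141, -0.003, 3.131]
contact_force: [0.6, -0.8, -0.2]
grip_width: 55.1
finger_force: 0.0
```

```bash
python3 - <<'E'
from h import *;from plant import bot
go(bot,(466,-322,300,97),(466,-322,60,97))
E
```

```text
t 10.7 tcp [621.9 -66.8 307. ] yaw 179.39 F [ 0.6 -0.8 -0.2] w 55.1 gf 0.0 q6 -1.79
   (466, -322, 300, 97) -> x 0.1532 y -0.2569 z 0.0070 tw 82.39
   (466, -322, 60, 97) -> x 0.1532 y -0.2569 z 0.2470 tw 82.39
```

>>> play_rows:
  commands:
    - {"x": 0.008, "y": -0.013, "z": 0, "twist": 8}
    - {"x": 0.025, "y": -0.042, "z": 0, "twist": 16}
    - {"x": 0.047, "y": -0.079, "z": 0, "twist": 24}
    - {"x": 0.07, "y": -0.118, "z": 0, "twist": 32}
    - {"x": 0.094, "y": -0.158, "z": 0.01, "twist": 40}
    - {"x": 0.118, "y": -0.197, "z": 0.03, "twist": 48}
    - {"x": 0.138, "y": -0.23, "z": 0.055, "twist": 56}
    - {"x": 0.153, "y": -0.25, "z": 0.085, "twist": 64}

```text
time: 11.5
tool_pos: [465.6, -317.9, 222.1]
tcp_rot: [3.141, 0.002, 2.006]
contact_force: [0.7, -1.1, 0.0]
grip_width: 55.4
finger_force: 0.0
```

```bash
python3 - <<'E'
from h import *;from plant import bot
go(bot,(465.5,-318,110,97),(465.5,-318,28,97))
E
```

```text
t 11.5 tcp [ 465.6 -317.9  222.1] yaw 114.94 F [ 0.7 -1.1  0. ] w 55.4 gf 0.0 q6 -1.17
   (465.5, -318, 110, 97) -> x -0.0001 y -0.0001 z 0.1121 tw 17.94
   (465.5, -318, 28, 97) -> x -0.0001 y -0.0001 z 0.1941 tw 17.94
```

>>> play_rows:
  commands:
    - {"x": 0, "y": 0, "z": 0.015, "twist": 6}
    - {"x": 0, "y": 0, "z": 0.045, "twist": 13}
    - {"x": 0, "y": 0, "z": 0.085, "twist": 17.9}
    - {"x": 0, "y": 0, "z": 0.125, "twist": 17.9}
    - {"x": 0, "y": 0, "z": 0.16, "twist": 17.9}
    - {"x": 0, "y": 0, "z": 0.18, "twist": 17.9}
    - {"x": 0, "y": 0, "z": 0.19, "twist": 17.9}
    - {"x": 0, "y": 0, "z": 0.193, "twist": 17.9}

```text
time: 12.3
tool_pos: [466.6, -315.1, 28.4]
tcp_rot: [-3.141, -0.001, 1.701]
contact_force: [-0.5, 0.1, 0.6]
grip_width: 55.4
finger_force: 0.0
```

>>> play_rows:
  commands:
    - {"x": 0, "y": 0, "z": 0, "twist": 0}
    - {"x": 0, "y": 0, "z": 0, "twist": 0}
    - {"x": 0, "y": 0, "z": 0, "twist": 0}
    - {"x": 0, "y": 0, "z": 0, "twist": 0}
    - {"x": 0, "y": 0, "z": 0, "twist": 0}
    - {"x": 0, "y": 0, "z": 0, "twist": 0}
    - {"x": 0, "y": 0, "z": 0, "twist": 0}
    - {"x": 0, "y": 0, "z": 0, "twist": 0}
  jaw: 1

```text
time: 13.1
tool_pos: [466.9, -315.3, 29.4]
tcp_rot: [3.141, 0.0, 1.702]
contact_force: [-0.6, 0.5, 2.0]
grip_width: 8.7
finger_force: 30.0
```

>>> play_rows:
  commands:
    - {"x": 0.005, "y": 0, "z": 0, "twist": 0}
    - {"x": 0.017, "y": 0, "z": 0, "twist": 0}
    - {"x": 0.034, "y": 0, "z": 0, "twist": 0}
    - {"x": 0.053, "y": 0, "z": 0, "twist": 0}
    - {"x": 0.072, "y": 0, "z": 0, "twist": 0}
    - {"x": 0.09, "y": 0, "z": 0, "twist": 0}
    - {"x": 0.103, "y": 0, "z": 0, "twist": 0}
    - {"x": 0.108, "y": 0, "z": 0, "twist": 0}

```text
time: 13.9
tool_pos: [452.6, -206.8, 29.4]
tcp_rot: [3.142, 0.0, 1.703]
contact_force: [0.3, -2.8, 1.9]
grip_width: 8.8
finger_force: 30.0
```

>>> play_rows:
  commands:
    - {"x": 0, "y": 0, "z": 0, "twist": 0}
    - {"x": 0, "y": 0, "z": 0, "twist": 0}
    - {"x": 0, "y": 0, "z": 0, "twist": 0}
    - {"x": 0, "y": 0, "z": 0, "twist": 0}
    - {"x": 0, "y": 0, "z": 0, "twist": 0}
    - {"x": 0, "y": 0, "z": -0.01, "twist": 0}
    - {"x": 0, "y": 0, "z": -0.04, "twist": 0}
    - {"x": 0, "y": 0, "z": -0.08, "twist": 0}
  jaw: 0.4

```text
time: 14.7
tool_pos: [451.7, -207.6, 109.3]
tcp_rot: [-3.139, -0.003, 1.701]
contact_force: [0.4, -0.2, 0.5]
grip_width: 54.8
finger_force: 0.0
```

```bash
python3 - <<'E'
from h import *;from plant import bot
go(bot)
t=shot(bot,'top','t3');s=shot(bot,'scene','s3')
g=proj(s,[455,-260,5])[0].astype(int);print(g)
M=np.zeros((600,800,3),np.uint8)
M[:240,:480]=crop(t,360,480,200,260,4)
M[:320,480:]=crop(t,290,370,135,215,4)
a,b=g; M[240:600,:480]=crop(s,a-50,a+70,b-40,b+50,4)
M[320:600,480:]=crop(s,300,380,180,250,4)
cv2.imwrite('pics/m5.png',M)
E
```

```text
t 14.7 tcp [ 451.7 -207.6  109.3] yaw 97.48 F [ 0.4 -0.2  0.5] w 54.8 gf 0.0 q6 -0.72
[240 288]
```

View pics/m5.png

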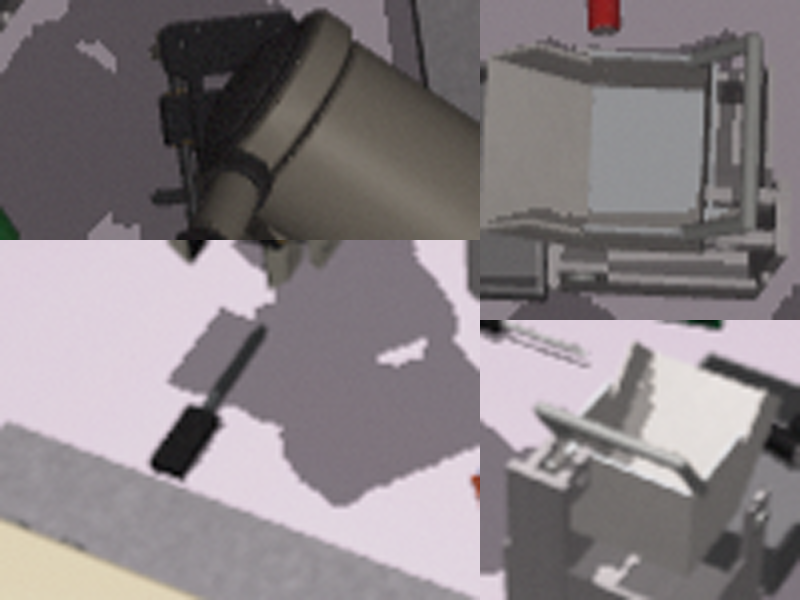

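The picture shows the bin empty and shut, and the rod fully out and lying flat. In the scene crop its tip is at (263, 328), its shoulder at (207, 408) and its grip end at (168, 470).

```bash
python3 - <<'E'
from h import *;from plant import bot
s=load('s3');f=lambda x,y:ray(s,(190+(x+.0)/4,248+(y-240)/4),6)
T,S,E=f(263,328),f(207,409),f(168,468);print(T,S,E)
print(np.degrees(np.arctan2(*(T-E)[[1,0]])),np.linalg.norm(T-S),np.linalg.norm(S-E))
u=(T-E)/np.linalg.norm(T-E);g=(T-115*u);print('grasp',g)
go(bot,(g[0],g[1],60,97.5))
E
```

```text
[ 452.81138828 -188.74524065    6.        ] [ 462.29483799 -263.76293472    6.        ] [ 469.69395852 -313.82770734    6.        ]
97.68684500077289 75.6147488374856 50.608580716297084
grasp [ 468.1936335  -302.71184336    6.        ]
t 14.8 tcp [ 455.2 -209.8  114.3] yaw 97.5 F [ 0.4 -0.  -0.3] w 55.3 gf 0.0 q6 -0.72
   (np.float64(468.19363349906496), np.float64(-302.71184335595626), 60, 97.5) -> x -0.0939 y 0.0008 z 0.0543 tw -0.00
```

>>> play_rows:
  commands:
    - {"x": -0.02, "y": 0, "z": 0, "twist": 0}
    - {"x": -0.055, "y": 0, "z": 0.0, "twist": 0}
    - {"x": -0.085, "y": 0, "z": 0.01, "twist": 0}
    - {"x": -0.094, "y": 0, "z": 0.03, "twist": 0}
    - {"x": -0.094, "y": 0, "z": 0.055, "twist": 0}
    - {"x": -0.094, "y": 0, "z": 0.072, "twist": 0}
    - {"x": -0.094, "y": 0, "z": 0.08, "twist": 0}
    - {"x": -0.094, "y": 0, "z": 0.081, "twist": 0}

```text
time: 15.6
tool_pos: [464.2, -301.4, 26.7]
tcp_rot: [-3.14, -0.002, 1.701]
contact_force: [0.0, -0.0, 0.2]
grip_width: 55.2
finger_force: 0.0
```

>>> play_rows:
  commands:
    - {"x": 0, "y": 0, "z": 0, "twist": 0}
    - {"x": 0, "y": 0, "z": 0, "twist": 0}
    - {"x": 0, "y": 0, "z": 0, "twist": 0}
    - {"x": 0, "y": 0, "z": 0, "twist": 0}
    - {"x": 0, "y": 0, "z": 0, "twist": 0}
    - {"x": 0, "y": 0, "z": 0, "twist": 0}
    - {"x": 0, "y": 0, "z": 0, "twist": 0}
    - {"x": 0, "y": 0, "z": 0, "twist": 0}
  jaw: 1

```text
time: 16.4
tool_pos: [465.2, -301.5, 28.7]
tcp_rot: [3.141, 0.001, 1.702]
contact_force: [-1.4, 0.9, 5.4]
grip_width: 23.4
finger_force: 30.0
```

>>> play_rows:
  commands:
    - {"x": 0, "y": 0, "z": -0.015, "twist": 0}
    - {"x": 0, "y": 0, "z": -0.045, "twist": 0}
    - {"x": 0.01, "y": 0, "z": -0.08, "twist": 7}
    - {"x": 0.03, "y": 0, "z": -0.115, "twist": 15}
    - {"x": 0.06, "y": 0, "z": -0.14, "twist": 23}
    - {"x": 0.09, "y": 0, "z": -0.151, "twist": 31}
    - {"x": 0.12, "y": 0, "z": -0.152, "twist": 39}
    - {"x": 0.145, "y": 0, "z": -0.152, "twist": 47}

```text
time: 17.2
tool_pos: [445.6, -156.1, 180.5]
tcp_rot: [3.141, -0.0, 0.876]
contact_force: [1.0, 0.0, 0.1]
grip_width: 23.3
finger_force: 30.0
```

```bash
python3 - <<'E'
from h import *;from plant import bot
go(bot,(433,-54.2,180.7,-.6))
E
```

```text
t 17.2 tcp [ 445.6 -156.1  180.5] yaw 50.18 F [1.  0.  0.1] w 23.3 gf 30.0 q6 0.2
   (433, -54.2, 180.7, -0.6) -> x 0.0702 y -0.0750 z -0.0002 tw 50.78
```

>>> play_rows:
  commands:
    - {"x": 0.007, "y": -0.008, "z": 0, "twist": 8}
    - {"x": 0.02, "y": -0.021, "z": 0, "twist": 16}
    - {"x": 0.034, "y": -0.036, "z": 0, "twist": 24}
    - {"x": 0.048, "y": -0.051, "z": 0, "twist": 32}
    - {"x": 0.06, "y": -0.064, "z": 0, "twist": 40}
    - {"x": 0.067, "y": -0.071, "z": 0, "twist": 47}
    - {"x": 0.07, "y": -0.075, "z": 0, "twist": 50.8}
    - {"x": 0.07, "y": -0.075, "z": 0, "twist": 50.8}

```text
time: 18.0
tool_pos: [432.3, -55.2, 180.0]
tcp_rot: [-3.141, 0.001, -0.005]
contact_force: [0.6, -0.9, -0.7]
grip_width: 23.7
finger_force: 30.0
```

>>> play_rows:
  commands:
    - {"x": 0, "y": 0, "z": 0, "twist": 0}
    - {"x": 0, "y": 0, "z": 0, "twist": 0}
    - {"x": 0, "y": 0, "z": 0, "twist": 0}
    - {"x": 0, "y": 0, "z": 0, "twist": 0}
    - {"x": 0, "y": 0, "z": 0, "twist": 0}
    - {"x": 0, "y": 0, "z": 0, "twist": 0}
    - {"x": 0, "y": 0, "z": 0, "twist": 0}
    - {"x": 0, "y": 0, "z": 0, "twist": 0}

```text
time: 18.8
tool_pos: [432.7, -55.8, 180.2]
tcp_rot: [-3.142, -0.0, -0.005]
contact_force: [-0.5, -0.5, -0.5]
grip_width: 23.7
finger_force: 30.0
```

```bash
python3 - <<'E'
from h import *;from plant import bot
t=shot(bot,'top','t4');s=shot(bot,'scene','s4');go(bot,(433,-54.2,180.7,-.6))
q=np.load('stand.npy');print('px', proj(t,tf(q,[82,-56,157])),proj(s,tf(q,[82,-56,157])))
M=np.zeros((600,800,3),np.uint8)
M[:360,:480]=crop(t,320,380,170,215,8)
M[:480,480:]=crop(s,300,340,200,260,8)
cv2.imwrite('pics/m6.png',M)
E
```

```text
t 18.9 tcp [432.7 -55.8 180.2] yaw -0.3 F [ 0.3  0.3 -0.6] w 23.3 gf 30.0 q6 1.27
   (433, -54.2, 180.7, -0.6) -> x 0.0003 y -0.0016 z -0.0005 tw 0.30
px [[351.87754297 195.02360619]] [[315.20329005 215.56414128]]
```

View pics/m6.png

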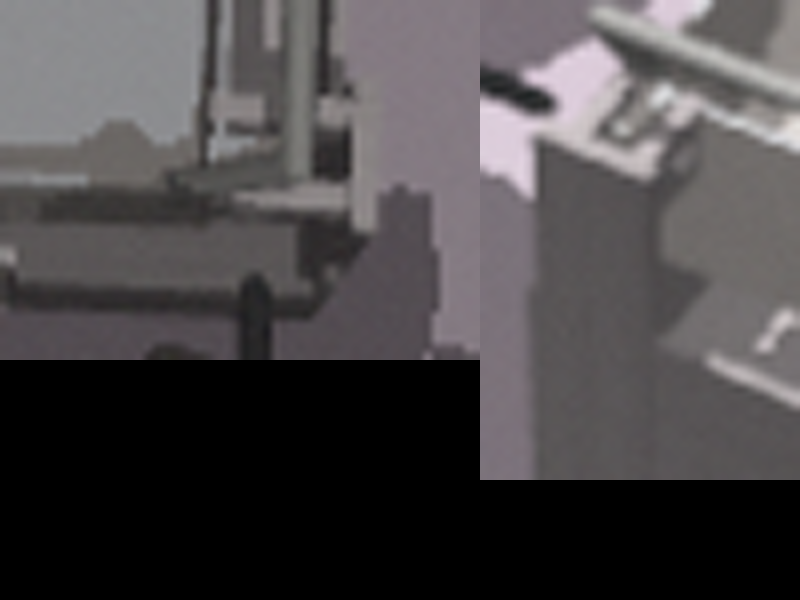

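```bash
python3 - <<'E'
from h import *
q=np.load('stand.npy');t=load('t4');s=load('s4')
tip=np.array([432.7+115,-55.8-.6,180.2-23.7])
f=lambda c,P:proj(c,P).round(2).tolist()
print('tip exp top',f(t,tip),'obs 352.1,204.4+; scene',f(s,tip),'obs 309.1 212.9')
for y in(-62,-40,-18): print('post top',y,f(t,tf(q,[[108,y,176],[116,y,176]])),'obs 363.75,367.1 ; scene',f(s,tf(q,[116,y,176])))
# sub-pixel profiles
g=t['pixels'].mean(2)
for r in (185,188,191,194): print(r,g[r,346:372].astype(int))
for r in (206,208,210): print(r,g[r,346:360].astype(int))
E
```

```text
tip exp top [[351.83, 203.83]] obs 352.1,204.4+; scene [[308.65, 213.19]] obs 309.1 212.9
post top -62 [[364.08, 196.78], [367.65, 196.88]] obs 363.75,367.1 ; scene [[306.32, 216.98]]
post top -40 [[364.24, 187.09], [367.81, 187.19]] obs 363.75,367.1 ; scene [[313.61, 219.92]]
post top -18 [[364.4, 177.46], [367.95, 177.56]] obs 363.75,367.1 ; scene [[321.01, 222.9]]
185 [ 73 140  95  85 100 105 102  67  66  86 110 122 110  89 108 118 119  97
 131 131 131 131 129 129 129 126]
188 [140 141 139 140 112 112 103 103  87  85 111 119 106  59  46  46  45  46
 132 134 134 130 129 126 126 129]
191 [ 79  76  77  80  82  84  83  84  84  85 109 115 103  46  43  42  46  45
 135 135 134 130 128 128 128 128]
194 [ 62  75  74 106 125 123 125 127 131 130 130 134 135 136 136 134 134 115
 135 134 135 102  93  80  81  93]
206 [61 64 63 71 37 39 37 44 81 78 79 78 79 56]
208 [46 46 47 44 36 39 42 38 46 45 46 46 46 47]
210 [79 77 77 61 35 37 42 37 75 72 78 75 77 79]
```

>>> play_rows:
  commands:
    - {"x": 0, "y": -0.0008, "z": 0, "twist": 0.15}
    - {"x": 0, "y": -0.0016, "z": -0.0005, "twist": 0.3}
    - {"x": 0.005, "y": -0.0016, "z": -0.0005, "twist": 0.3}
    - {"x": 0.01, "y": -0.0016, "z": -0.0005, "twist": 0.3}
    - {"x": 0.015, "y": -0.0015, "z": -0.0005, "twist": 0.3}
    - {"x": 0.02, "y": -0.0015, "z": -0.0005, "twist": 0.3}
    - {"x": 0.025, "y": -0.0014, "z": -0.0005, "twist": 0.3}
    - {"x": 0.028, "y": -0.0014, "z": -0.0005, "twist": 0.3}

```text
time: 19.7
tool_pos: [461.3, -54.7, 180.6]
tcp_rot: [-3.142, -0.0, -0.01]
contact_force: [-0.5, 0.0, -0.9]
grip_width: 23.1
finger_force: 30.0
```

>>> play_rows:
  commands:
    - {"x": 0.002, "y": 0, "z": 0, "twist": 0}
    - {"x": 0.004, "y": 0, "z": 0, "twist": 0}
    - {"x": 0.006, "y": 0, "z": 0, "twist": 0}
    - {"x": 0.008, "y": 0, "z": 0, "twist": 0}
    - {"x": 0.01, "y": 0, "z": 0, "twist": 0}
    - {"x": 0.012, "y": 0, "z": 0, "twist": 0}
    - {"x": 0.012, "y": 0, "z": 0, "twist": 0}
    - {"x": 0.012, "y": 0, "z": 0, "twist": 0}

```text
time: 20.5
tool_pos: [472.7, -54.7, 180.7]
tcp_rot: [-3.141, 0.0, -0.01]
contact_force: [0.7, 0.1, -2.0]
grip_width: 23.4
finger_force: 30.0
```

```bash
python3 - <<'E'
from h import *;from plant import bot
t=shot(bot,'top','t5');s=shot(bot,'scene','s5');go(bot)
M=np.zeros((480,800,3),np.uint8)
M[:360,:480]=crop(t,320,380,170,215,8)
M[:480,480:]=crop(s,295,335,190,250,8)
cv2.imwrite('pics/m7.png',M)
E
```

```text
t 20.6 tcp [472.6 -54.7 180.7] yaw -0.6 F [-0.1  0.2 -0.3] w 23.3 gf 30.0 q6 1.3
```

View pics/m7.png

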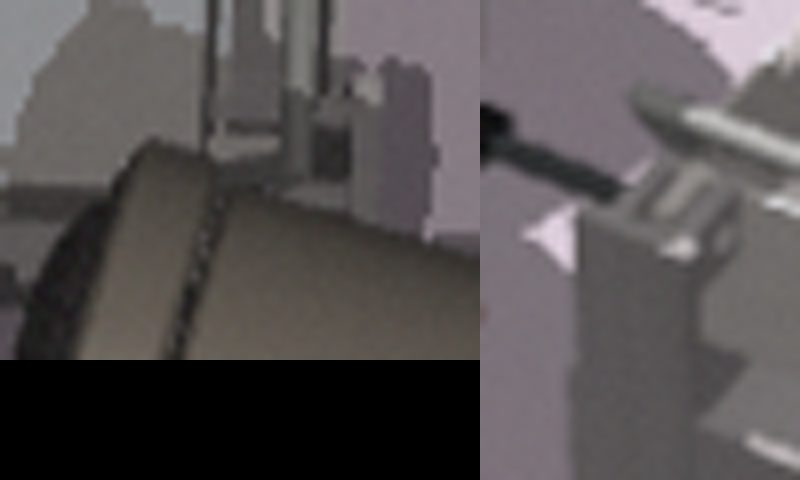

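The scene crop shows the shank entering the outer lug at about (625, 190), with no axial force. I'm continuing the insertion in slow steps.

>>> play_rows:
  commands:
    - {"x": 0.003, "y": 0, "z": 0, "twist": 0}
    - {"x": 0.006, "y": 0, "z": 0, "twist": 0}
    - {"x": 0.009, "y": 0, "z": 0, "twist": 0}
    - {"x": 0.012, "y": 0, "z": 0, "twist": 0}
    - {"x": 0.015, "y": 0, "z": 0, "twist": 0}
    - {"x": 0.018, "y": 0, "z": 0, "twist": 0}
    - {"x": 0.021, "y": 0.0003, "z": 0, "twist": 0}
    - {"x": 0.024, "y": 0.0003, "z": 0, "twist": 0}

```text
time: 21.4
tool_pos: [497.0, -55.3, 180.7]
tcp_rot: [-3.142, -0.0, -0.011]
contact_force: [-0.7, -0.2, -1.3]
grip_width: 23.5
finger_force: 30.0
```

>>> play_rows:
  commands:
    - {"x": 0.004, "y": 0, "z": 0, "twist": 0}
    - {"x": 0.008, "y": 0, "z": 0, "twist": 0}
    - {"x": 0.012, "y": 0, "z": 0, "twist": 0}
    - {"x": 0.016, "y": 0, "z": 0, "twist": 0}
    - {"x": 0.02, "y": 0, "z": 0, "twist": 0}
    - {"x": 0.024, "y": 0, "z": 0, "twist": 0}
    - {"x": 0.027, "y": 0, "z": 0, "twist": 0}
    - {"x": 0.029, "y": 0, "z": 0, "twist": 0}

```text
time: 22.2
tool_pos: [526.0, -55.6, 180.7]
tcp_rot: [-3.142, -0.0, -0.011]
contact_force: [-0.6, 0.9, -0.2]
grip_width: 23.4
finger_force: 30.0
```

>>> play_rows:
  commands:
    - {"x": 0.001, "y": 0, "z": 0, "twist": 0}
    - {"x": 0.002, "y": 0, "z": 0, "twist": 0}
    - {"x": 0.003, "y": 0, "z": 0, "twist": 0}
    - {"x": 0.004, "y": 0, "z": 0, "twist": 0}
    - {"x": 0.005, "y": 0, "z": 0, "twist": 0}
    - {"x": 0.006, "y": 0, "z": 0, "twist": 0}
    - {"x": 0.007, "y": 0, "z": 0, "twist": 0}
    - {"x": 0.008, "y": 0, "z": 0, "twist": 0}

```text
time: 23.0
tool_pos: [530.9, -55.5, 180.1]
tcp_rot: [-3.141, 0.007, -0.01]
contact_force: [-12.8, -0.2, 5.2]
grip_width: 23.3
finger_force: 30.0
```

>>> play_rows:
  commands:
    - {"x": 0.001, "y": 0, "z": 0, "twist": 0}
    - {"x": 0.002, "y": 0, "z": 0, "twist": 0}
    - {"x": 0.002, "y": 0, "z": 0, "twist": 0}
    - {"x": 0.002, "y": 0, "z": 0, "twist": 0}
    - {"x": 0.0, "y": 0, "z": 0, "twist": 0}
    - {"x": -0.002, "y": 0, "z": 0, "twist": 0}
    - {"x": -0.003, "y": 0, "z": 0, "twist": 0}
    - {"x": -0.003, "y": 0, "z": 0, "twist": 0}

```text
time: 23.8
tool_pos: [530.6, -55.6, 180.7]
tcp_rot: [-3.141, 0.0, -0.011]
contact_force: [-1.7, 0.0, -0.7]
grip_width: 23.9
finger_force: 30.0
```

>>> play_rows:
  commands:
    - {"x": 0, "y": 0, "z": 0, "twist": 0}
    - {"x": 0, "y": 0, "z": 0, "twist": 0}
    - {"x": 0, "y": 0, "z": 0, "twist": 0}
    - {"x": 0, "y": 0, "z": 0, "twist": 0}
    - {"x": -0.01, "y": 0, "z": -0.005, "twist": 0}
    - {"x": -0.025, "y": 0, "z": -0.025, "twist": 0}
    - {"x": -0.045, "y": 0, "z": -0.06, "twist": 0}
    - {"x": -0.07, "y": 0, "z": -0.1, "twist": 0}
  jaw: 0.4

```text
time: 24.6
tool_pos: [459.2, -54.7, 281.1]
tcp_rot: [-3.141, 0.002, -0.01]
contact_force: [0.6, -1.0, 0.1]
grip_width: 55.2
finger_force: 0.0
```

>>> play_rows:
  commands:
    - {"x": -0.03, "y": 0.03, "z": 0, "twist": 0}
    - {"x": -0.06, "y": 0.07, "z": 0, "twist": 0}
    - {"x": -0.07, "y": 0.11, "z": 0, "twist": 0}
    - {"x": -0.07, "y": 0.15, "z": 0, "twist": 0}
    - {"x": -0.07, "y": 0.185, "z": 0, "twist": 0}
    - {"x": -0.07, "y": 0.21, "z": 0, "twist": 0}
    - {"x": -0.07, "y": 0.22, "z": 0, "twist": 0}
    - {"x": -0.07, "y": 0.22, "z": 0, "twist": 0}

```text
time: 25.4
tool_pos: [387.9, -274.6, 280.6]
tcp_rot: [-3.141, 0.0, -0.012]
contact_force: [0.6, 0.0, -0.0]
grip_width: 55.4
finger_force: 0.0
```

```bash
python3 - <<'E'
from h import *;from plant import bot
t=shot(bot,'top','t6');s=shot(bot,'scene','s6');go(bot)
q=np.load('stand.npy')
print(proj(t,tf(q,[[82,-56,157],[82,-106,157]])),proj(s,tf(q,[[82,-56,157],[82,-106,157]])))
M=np.zeros((600,800,3),np.uint8)
M[:360,:480]=crop(t,320,380,170,215,8)
M[:400,480:]=crop(s,295,335,190,240,8)
M[360:600,:480]=crop(t,220,380,140,220,3)
cv2.imwrite('pics/m8.png',M)
E
```

```text
t 25.5 tcp [ 388.2 -273.   280.7] yaw -0.58 F [ 0.3 -0.1 -1. ] w 54.9 gf 0.0 q6 0.81
[[351.87754297 195.02360619]
 [351.43297139 216.7803977 ]] [[315.20329005 215.56414128]
 [299.32539458 209.25525912]]
```

View pics/m8.png

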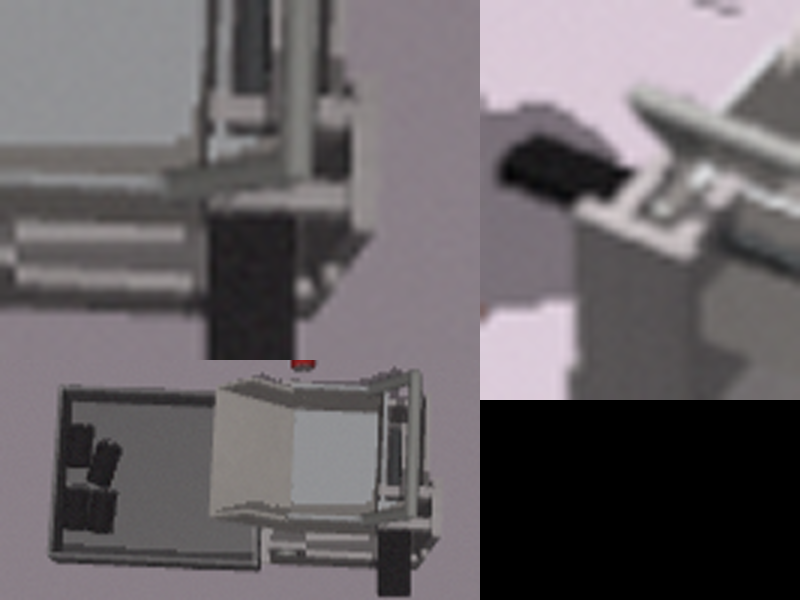

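The last picture shows all four black capacitors in the tray at crop (75–105, 445–515), and the bin empty and shut. The black grip sits flush on the outer lug at top crop (252, 210) with no shank showing. The arm is clear, so I'm handing in.

```bash
python3 -c "
from plant import bot
print(bot.close_job())"
```

```text
the job is handed in; nothing more can be done
None
```

The job is handed in at about 25.5 s: all four capacitors are in the catch tray, the empty bin is shut, and the lock rod is through the lugs with its grip up against the outer lug (confirmed by contact force and the final picture, to about 2 mm).

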